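# Set the tablet dispenser to its third click

### The job

Set the dose on the white tablet dispenser: with your fingertips push its lever all the way back to the end stop away from the hopper, then push it towards the hopper three clicks, counting by feel, and leave it resting in the third click without ever running on into the fourth. Only push the lever, never pinch it between the fingers, and leave the other things standing where they are.

Things in the scene. Friction and masses are not known exactly. Their poses are not given: they have to be found in the camera images.
- dispenser: White tablet dispenser, fixed: box 230 (x) x 100 (y) x 55 mm tall, origin under its centre; its x axis runs along the lever slot towards the hopper. Hopper: clear drum 76 mm across centred at x = +72 mm, top 108 mm above the surface. A 6 mm tall outlet tray sticks out 32 mm at the -x end. The lever stands in a straight slot on the centre line (y = 0) of the flat top.
- dose_lever (a joint): Slide of the lever along the dispenser's +x, in m: 0 at the home stop (lever centre at dispenser x = -80 mm), growing towards the hopper. Sprung notches at 0 (home), 0.016 (first click), 0.032, 0.048 (third), 0.064, 0.080. It takes 4 to 6 N to leave a notch; past half-way (8 mm) it snaps into the next and stays there. Starts at the first or second click, rarely balanced between.
- lever_top (a point): Top centre of the lever tab, 28 mm above the dispenser's flat top, 83 mm above the surface. The grey tab is 16 mm long along the slot and 24 mm wide across it. Its flat front (hopper side) and back faces, 20 mm wide, lie 8 mm from its middle and reach from 3 to 23 mm above the dispenser's top; push on the front face to go home, on the back face to go towards the hopper.
- rack: Bystander: white slotted plastic rack 100 x 150 mm, 58 mm tall, loose; origin under its centre.
- inhaler: Bystander: yellow inhaler about 78 mm tall standing in a slot of the rack, loose; origin under its body.
- crusher: Bystander: stainless steel pill crusher, waisted cylinder 48 mm across and 88 mm tall, loose; origin under its centre.
- jar: Bystander: round glass jar with bamboo lid, 72 mm across and 76 mm tall, loose; origin under its centre.
- cup: Bystander: orange plastic measuring cup, 64 mm across and 48 mm tall, flat handle reaching 77 mm out along its own +x, loose; origin under its centre.
- pill_bottle: Bystander: small amber pill bottle, 42 mm across and 75 mm tall, loose; origin under its centre.
- spoon: Bystander: steel spoon 150 mm long lying on the surface, loose.

How it is judged (in metres and radians):
On the way, in this order (a step that is already met when the one before it is completed fails the run):
1. the lever is back at its home stop (within 3 mm) (value of joint dose_lever below 0.003 m), for 0.2 s.
2. the lever has been pushed to the third click (value of joint dose_lever between 0.045 and 0.051 m), for 0.2 s.
At the end, for the whole second after the job is handed in: After having been home, the dose lever rests in its third notch: slide at 48 mm, within 3 mm, standing still (all of step 2 and velocity of joint dose_lever between -0.005 and 0.005 m/s); the robot touches nothing.
It fails at once if the lever runs over the hump (57 mm) towards the fourth click (value of joint dose_lever above 0.057 m).
It fails at once if the lever is pinched: more than 1.5 N from the fingers on both its front and back faces, or on both its sides, at once ((contact force between the fingers and dose_lever_c2 above 1.5 N and contact force between the fingers and dose_lever_c3 above 1.5 N) or (contact force between the fingers and dose_lever_c4 above 1.5 N and contact force between the fingers and dose_lever_c5 above 1.5 N)).
It fails at once if a bystander is moved or lifted by more than 25 mm (distance of any of rack, inhaler, crusher, jar, cup, pill_bottle, spoon from where it was at the start of the episode above 0.025 m).
It also fails if it takes over 48 s, if anything falls off the work surface, if the arm or the gripper's body presses on something with over 40 N, if the wrist force passes 120 N, or if a joint passes its speed limit or range.

### The arm

A 6-joint arm with a two-finger parallel gripper is mounted at the origin on the work surface. World frame = base frame: x ahead of the robot, y to its left, z up, the work surface at z = 0. Lengths are in m, angles in degrees, forces in N, time in s.
With the tool pointing down it reaches from about 0.325 to 0.875 m from the base axis. Payload 4.4 kg.
Tool frame: the origin (TCP) lies on the centre line of the jaws, within the pads' length; the fingertips stand 25 mm ahead of it and the grasp point (between the pads) lies 6 mm ahead of it; z points along the fingers, y is the line along which they close (so a half turn about z gives the same grasp; the last joint's range is limited). The gripper opens to 85 mm and grips with 20 to 120 N. Pads are 22 mm wide; open, the fingers measure 114 mm over their backs; the gripper's body (76 mm by 85 mm) begins 54 mm behind the grasp point. The pads swing forward as they close: fully open they stand 13 mm farther back than shut.
Start: joints at [62.195, 11.837, 88.321, -0, 79.842, -8.623], TCP at [0.189, 0.543, 0.256] pointing down, gripper open.
Joint ranges: [-156.59, 156.59], [-49.26, 127.26], [12.9, 141.05], [-63.56, 243.56], [4.71, 150.69], [-161.64, 161.64]. Speed limits (degrees/s): [159.86, 159.86, 180, 180, 180, 180].

### API

Orientations are given as [roll, pitch, yaw] about the fixed x, y, z axes, in that order (R = Rz(yaw) Ry(pitch) Rx(roll)).
In Python, from cell import ctrl, optics, nets gives the robot as it stands. The module is installed in compiled form; this text tells all that it offers.
- The arm moves only by the tool step_arm, never from a script. Its argument "plan" is a list of rows, each an object with "slide": the shift along the tool's x, y, z in m, a list of three; "roll": the turn about the tool's z in degrees; "jaw": the closure, from -1 (fully open) to 1 (shut), so that 0 is half open. In form: [{"slide": [x, y, z], "roll": roll, "jaw": jaw}, ...]. A call has 1 to 12 rows; each row shifts and turns the commanded pose from where the row before left it, along the tool's axes as they then stand; what a row does not reach is not made up. A row lasts 1/12 s, in which the tool goes at most 41.7 mm and 7.16 degrees, less where a joint would pass 70% of its speed; a pose out of reach is approached as far as the arm can. A call is refused whole if a number of a shift passes 0.0417 or a number of a turn 7.16, either way. A call with a gripper value outside its range is refused whole. The fingers move at their own pace and stop on an object; "squeeze" is the grip in N (left out, the last holds). Time passes only in rows, so rows that do not move let the fingers close. It gives the time, the measured TCP pose, the force, the opening and the grip force at its end, in the units of the state.
- ctrl.read_state(): the state, without advancing time (a new reading comes with each control period).
- optics.read_camera(name): name is "scene" or "top"; returns a dict with "pixels" (384x512x3 uint8, red, green, blue), "depth" (384x512 float32, m along the optical axis (not along the pixel's ray), 0 where there is no reading), "fx", "fy", "cx", "cy" (pixels), "R" (3x3) and "t" (3): a world point X has camera coordinates R X + t. Camera axes: x right, y down, z forward; pixel columns grow to the right and rows downward; lengths in m; the calibration is good to about 2 mm. A picture is of the moment at which its call begins.
- ctrl.hand_in(): hands the job in; it is judged then, once.
Trained networks look in the newest picture that a camera, given by its name, has taken for a name from the list of things; names that differ only in an ending like _2 or _b are one class to them, and where a whole thing is asked for, a point or a joint stands for the part that bears it (a point fixed in the world has none). Each returns a list of dicts, best first, with "confidence" (0 to 1); they miss things now and then, are a little off and sometimes report something else, mostly with a low value. They report only what shows in the picture. A call takes as long as a camera call.
- nets.regions_of(name, camera): "mask" (384x512 bool, what is visible of it) and "extent" ([left, top, width, height] in pixels, round what is visible of it).
- nets.mark_of(name, camera): "xy" ([column, row] in pixels: a listed point, or the origin of a listed thing).
The state is a dict: "time_s": time; "joint_pos": joint angles; "qvel": joint speeds; "joint_efforts": joint torques, N m; "tcp_pos": TCP position; "eef_rot": TCP orientation; "ft_force": force on the tool from outside, world axes, zero at the start; "wrist_torque": the same for the moment, N m; "grip_width": opening from 0.0 (shut) to 1.0 (fully open); "finger_force": force on a finger pad.
Only numpy, scipy, OpenCV 4.12 (cv2) and the standard library are available. Lean on these libraries where they do the work, as an engineer would, in place of code of your own. Each camera call takes 0.05 s, during which the arm holds its last target. There are 200 camera calls.

## Working session

There is one attempt and no reset: what is moved stays moved. The work goes in short steps, Python scripts to look and compute and a tool call to move; the robot and the scene stay as the last step left them, time stands still between calls to the robot, and variables do not carry over. Pictures are saved under pics/ and viewed, at most 10 in all, crops included, and the job is handed in when it is done.

Besides the shell and the picture viewer there is one more tool, called after "Call:" by a JSON object that holds its "method" and its "body", one argument or row to a line. step_arm: Moves the arm, as the interface text tells. Its arguments: {"type":"object","properties":{"plan":{"type":"array"},"squeeze":{"type":"number"}},"required":["plan"]}

```bash
mkdir -p pics
cat > h.py <<'E'
import numpy as np, cv2
from cell import ctrl, optics, nets
def world(im,mask=None):
    v,u=np.nonzero((im["depth"]>0) if mask is None else (mask&(im["depth"]>0)))
    d=im["depth"][v,u]
    C=np.stack([(u-im["cx"])/im["fx"]*d,(v-im["cy"])/im["fy"]*d,d],1)
    return (C-im["t"])@im["R"],u,v
def atheight(im,uv,z):
    r=np.array([(uv[0]-im["cx"])/im["fx"],(uv[1]-im["cy"])/im["fy"],1])@im["R"]
    c=-im["R"].T@im["t"]
    return c+r*(z-c[2])/r[2]
E
python3 - <<'E'
from h import *
ims={}
for c in ("top","scene"):
    im=optics.read_camera(c); ims[c]=im
    print(c,"cam at",-im["R"].T@im["t"],im["fx"])
    for n,z in (("lever_top",.083),("dispenser",0)):
        for m in nets.mark_of(n,c)[:2]: print(n,m["confidence"],np.round(m["xy"],1),np.round(atheight(im,m["xy"],z),4))
    for n in ("dispenser","dose_lever","rack","inhaler","crusher","jar","cup","pill_bottle","spoon"):
        for m in nets.regions_of(n,c)[:1]:
            P,u,v=world(im,m["mask"])
            print(n,round(m["confidence"],2),m["extent"],np.round(np.median(P,0),3),np.round(np.percentile(P,2,axis=0),3),np.round(np.percentile(P,98,axis=0),3))
            if n=="dispenser":
                s=abs(P[:,2]-.055)<.004
                r=cv2.minAreaRect((P[s,:2]*1000).astype(np.float32)); print("rect",r,cv2.boxPoints(r).round().tolist())
s=ctrl.read_state(); print({k:np.round(s[k],4) for k in s})
cv2.imwrite("pics/a.png",cv2.cvtColor(cv2.resize(np.vstack([ims["top"]["pixels"],ims["scene"]["pixels"]]),(400,600)),cv2.COLOR_RGB2BGR))
cv2.imwrite("pics/top.png",cv2.cvtColor(ims["top"]["pixels"],cv2.COLOR_RGB2BGR))
cv2.imwrite("pics/scene.png",cv2.cvtColor(ims["scene"]["pixels"],cv2.COLOR_RGB2BGR))
E
```

```text
top cam at [0.41854259 0.01371299 1.10484379] 408.1958748388631
lever_top 0.51 [293.3 212.3] [ 0.5529 -0.0806  0.083 ]
dispenser 0.78 [282.9 193.5] [ 0.6168 -0.0625  0.    ]
dispenser 0.46 [109.3 235. ] [0.5203 0.4101 0.    ]
dispenser 0.77 [255.9, 151.1, 60.6, 101.4] [ 0.593 -0.068  0.054] [ 0.472 -0.128  0.003] [ 0.705 -0.005  0.109]
rect ((605.8856201171875, -67.32755279541016), (227.959716796875, 98.704833984375), 14.014342308044434) [[483.0, -47.0], [507.0, -143.0], [728.0, -88.0], [705.0, 8.0]]
dose_lever 0.52 [286.9, 209.9, 14.5, 7.7] [ 0.551 -0.08   0.08 ] [ 0.543 -0.093  0.055] [ 0.562 -0.07   0.086]
rack 0.68 [75.3, 214.7, 59.4, 38.4] [0.524 0.412 0.022] [0.476 0.337 0.004] [0.57  0.482 0.059]
inhaler 0.75 [97.2, 225.5, 21.3, 24.5] [0.517 0.392 0.066] [0.486 0.381 0.029] [0.54  0.405 0.087]
crusher 0.7 [312.0, 162.9, 22.9, 22.8] [ 0.653 -0.165  0.084] [ 0.638 -0.188  0.009] [ 0.678 -0.145  0.088]
jar 0.6 [239.6, 207.8, 21.8, 31.4] [0.528 0.032 0.075] [0.497 0.001 0.039] [0.561 0.062 0.079]
cup 0.85 [207.8, 173.4, 35.9, 21.2] [0.641 0.075 0.016] [ 0.607  0.04  -0.002] [0.662
[... 1404 characters left out ...]
0.076]
spoon 0.64 [195.0, 125.5, 39.1, 18.7] [ 0.613 -0.382  0.011] [ 0.517 -0.404  0.001] [ 0.655 -0.36   0.02 ]
{'time_s': np.float64(1.2), 'joint_pos': array([ 6.21932e+01,  1.18358e+01,  8.83212e+01,  2.00000e-04,
        7.98422e+01, -8.62510e+00]), 'qvel': array([ 0.0383, -0.0391, -0.0847,  0.0703,  0.029 ,  0.0115]), 'joint_efforts': array([-1.10000e-03, -3.83070e+01, -2.91962e+01, -4.00000e-04,
        1.00000e-03, -0.00000e+00]), 'tcp_pos': array([0.189 , 0.5431, 0.2563]), 'eef_rot': array([179.9992,  -0.    , 160.8183]), 'ft_force': array([-0.0009, -0.3961, -0.117 ]), 'wrist_torque': array([0.0499, 0.0353, 0.0397]), 'finger_force': np.float64(0.0), 'grip_width': np.float64(1.0026)}
```

View pics/top.png

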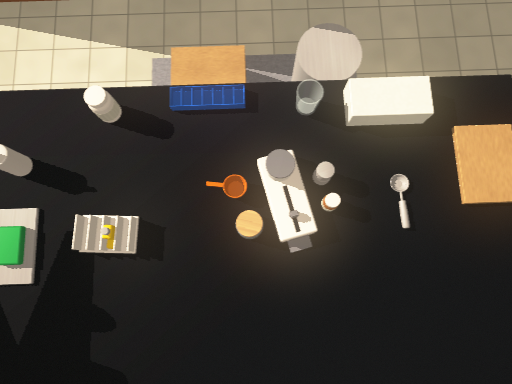

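View pics/scene.png

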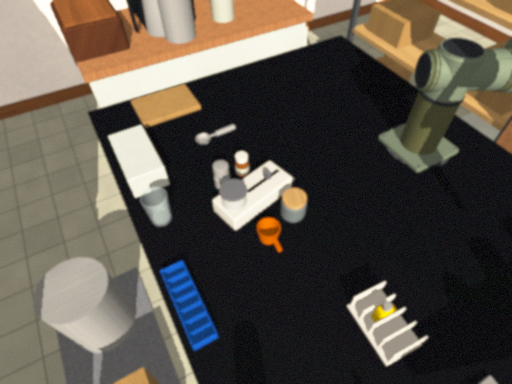

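The top view shows the dispenser at about (287,195), with its hopper at (280,163), lever at (293,213) and tray at (299,242). That puts dispenser +x at yaw ≈13.8° and its centre at ≈(0.6065, -0.067). The scene view agrees. I'll turn the tool, shut the fingers and go over the gap between lever and hopper.

Call:
{"method": "step_arm", "body": {
  "plan": [
    {"slide": [0, 0, 0], "roll": -6.6, "jaw": 1},
    {"slide": [0, 0, 0], "roll": -6.6, "jaw": 1},
    {"slide": [0, 0, 0], "roll": -6.6, "jaw": 1},
    {"slide": [0, 0, 0], "roll": -6.6, "jaw": 1},
    {"slide": [0, 0, 0], "roll": -6.6, "jaw": 1},
    {"slide": [-0.012, -0.0345, 0], "roll": 0, "jaw": 1},
    {"slide": [-0.012, -0.0345, 0], "roll": 0, "jaw": 1},
    {"slide": [-0.012, -0.0345, 0], "roll": 0, "jaw": 1},
    {"slide": [-0.012, -0.0345, 0], "roll": 0, "jaw": 1},
    {"slide": [-0.012, -0.0345, 0], "roll": 0, "jaw": 1},
    {"slide": [-0.012, -0.0345, 0], "roll": 0, "jaw": 1},
    {"slide": [-0.012, -0.0345, 0], "roll": 0, "jaw": 1}
  ],
  "squeeze": 20
}}

```text
time_s: 2.2
tcp_pos: [0.3288, 0.3272, 0.2565]
eef_rot: [180.0, 0.0, -166.2]
ft_force: [0.9, 0.4, 0.3]
grip_width: 0.002
finger_force: 0.0
```

Call:
{"method": "step_arm", "body": {
  "plan": [
    {"slide": [-0.012, -0.0345, 0], "roll": 0, "jaw": 1},
    {"slide": [-0.012, -0.0345, 0], "roll": 0, "jaw": 1},
    {"slide": [-0.012, -0.0345, 0], "roll": 0, "jaw": 1},
    {"slide": [-0.012, -0.0345, 0], "roll": 0, "jaw": 1},
    {"slide": [-0.012, -0.0345, 0], "roll": 0, "jaw": 1},
    {"slide": [-0.012, -0.0345, 0], "roll": 0, "jaw": 1},
    {"slide": [-0.012, -0.0345, 0], "roll": 0, "jaw": 1},
    {"slide": [-0.012, -0.0345, 0], "roll": 0, "jaw": 1},
    {"slide": [-0.012, -0.0345, 0], "roll": 0, "jaw": 1},
    {"slide": [-0.012, -0.0345, 0], "roll": 0, "jaw": 1},
    {"slide": [-0.012, -0.0345, 0], "roll": 0, "jaw": 1},
    {"slide": [0, 0, 0], "roll": 0, "jaw": 1}
  ]
}}

```text
time_s: 3.2
tcp_pos: [0.5501, -0.014, 0.2565]
eef_rot: [-179.8, 0.1, -166.5]
ft_force: [-0.5, 0.2, 0.2]
grip_width: -0.001
finger_force: 0.0
```

Call:
{"method": "step_arm", "body": {
  "plan": [
    {"slide": [-0.012, -0.03, 0], "roll": 0, "jaw": 1},
    {"slide": [-0.012, -0.03, 0], "roll": 0, "jaw": 1},
    {"slide": [-0.003, -0.005, 0.03], "roll": 0, "jaw": 1},
    {"slide": [0, 0, 0.04], "roll": 0, "jaw": 1},
    {"slide": [0, 0, 0.04], "roll": 0, "jaw": 1},
    {"slide": [0, 0, 0.026], "roll": 0, "jaw": 1},
    {"slide": [0, 0, 0.01], "roll": 0, "jaw": 1},
    {"slide": [0, 0, 0], "roll": 0, "jaw": 1},
    {"slide": [0, 0, 0], "roll": 0, "jaw": 1}
  ]
}}

```text
time_s: 3.95
tcp_pos: [0.5893, -0.0649, 0.111]
eef_rot: [-180.0, 0.0, -166.2]
ft_force: [0.3, -0.3, 1.2]
grip_width: -0.002
finger_force: 0.0
```

Run:
```python
from h import *
for c in ("top","scene"):
    im=optics.read_camera(c)
    print(c,[(round(m["confidence"],2),np.round(atheight(im,m["xy"],.083),4)) for m in nets.mark_of("lever_top",c)[:2]])
    # project expected tip
    s=ctrl.read_state(); p=np.array(s["tcp_pos"]); print(p,s["eef_rot"],s["ft_force"])
    if c=="scene":
        cv2.imwrite("pics/b.png",cv2.cvtColor(cv2.resize(im["pixels"][110:250,180:340],None,fx=4,fy=4,interpolation=cv2.INTER_CUBIC),cv2.COLOR_RGB2BGR))
    P,u,v=world(im)
    d=P[:,:2]-p[:2]; a=np.deg2rad(13.8); ex=np.array([np.cos(a),np.sin(a)]); ey=np.array([-ex[1],ex[0]])
    q=(P[:,:2]-[.6065,-.067])
    L=np.c_[q@ex,q@ey,P[:,2]]*1000
    print("tcp in disp",np.round([(p[:2]-[.6065,-.067])@ex,(p[:2]-[.6065,-.067])@ey],4))
    f=(abs(d@ex)<.018)&(abs(d@ey)<.02)&(P[:,2]>.059)&(P[:,2]<.13)
    print("finger pts",f.sum(),np.round(np.percentile(L[f],[1,50,99],axis=0)) if f.any() else "")
```

```text
top [(0.65, array([ 0.5525, -0.0776,  0.083 ]))]
[ 0.59095309 -0.0653731   0.11319239] [-179.85487261    0.27446196 -166.16750451] [-0.02183232 -0.30592349  0.67057816]
tcp in disp [-0.0147  0.0053]
finger pts 0 
scene [(0.48, array([ 0.5554, -0.0805,  0.083 ]))]
[ 0.59076976 -0.06538925  0.11320269] [-179.85393295    0.27122269 -166.16988679] [-0.05472149 -0.34137542  0.3146128 ]
tcp in disp [-0.0149  0.0053]
finger pts 72 [[-19.  -3.  90.]
 [ -5.  10. 109.]
 [ -1.  19. 129.]]
```

View pics/b.png

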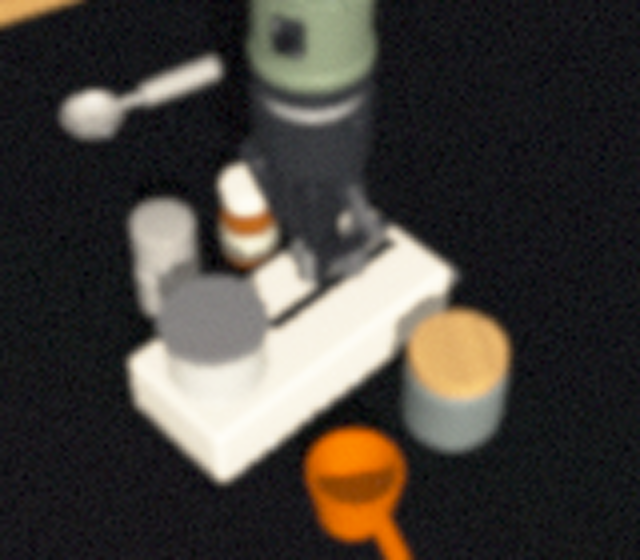

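The crop shows the shut fingers at (315,260) above the slot, on the hopper side of the lever at (350,258). The measured tips are about 25 mm ahead of the TCP. Next I'll centre on the slot and lower.

Call:
{"method": "step_arm", "body": {
  "plan": [
    {"slide": [0, -0.005, 0], "roll": 0, "jaw": 1},
    {"slide": [0, 0, 0.008], "roll": 0, "jaw": 1},
    {"slide": [0, 0, 0.008], "roll": 0, "jaw": 1},
    {"slide": [0, 0, 0.008], "roll": 0, "jaw": 1},
    {"slide": [0, 0, 0], "roll": 0, "jaw": 1},
    {"slide": [0, 0, 0], "roll": 0, "jaw": 1},
    {"slide": [0, 0, 0], "roll": 0, "jaw": 1}
  ]
}}

```text
time_s: 4.73
tcp_pos: [0.5897, -0.0698, 0.0858]
eef_rot: [180.0, -0.0, -166.2]
ft_force: [0.2, -0.2, -0.0]
grip_width: 0.0
finger_force: 0.0
```

Call:
{"method": "step_arm", "body": {
  "plan": [
    {"slide": [0.004, 0, 0], "roll": 0, "jaw": 1},
    {"slide": [0.004, 0, 0], "roll": 0, "jaw": 1},
    {"slide": [0.004, 0, 0], "roll": 0, "jaw": 1},
    {"slide": [0, 0, 0], "roll": 0, "jaw": 1},
    {"slide": [0, 0, 0], "roll": 0, "jaw": 1}
  ]
}}

```text
time_s: 5.15
tcp_pos: [0.578, -0.0728, 0.0865]
eef_rot: [-180.0, 0.0, -166.2]
ft_force: [0.7, -0.5, -0.4]
grip_width: -0.001
finger_force: 0.0
```

Call:
{"method": "step_arm", "body": {
  "plan": [
    {"slide": [0.003, 0, 0], "roll": 0, "jaw": 1},
    {"slide": [0.003, 0, 0], "roll": 0, "jaw": 1},
    {"slide": [0.003, 0, 0], "roll": 0, "jaw": 1},
    {"slide": [0.003, 0, 0], "roll": 0, "jaw": 1},
    {"slide": [0.003, 0, 0], "roll": 0, "jaw": 1},
    {"slide": [0, 0, 0], "roll": 0, "jaw": 1},
    {"slide": [0, 0, 0], "roll": 0, "jaw": 1}
  ]
}}

```text
time_s: 5.73
tcp_pos: [0.5635, -0.0764, 0.0863]
eef_rot: [180.0, -0.0, -166.2]
ft_force: [-0.4, 1.3, 0.1]
grip_width: -0.001
finger_force: 0.0
```

Call:
{"method": "step_arm", "body": {
  "plan": [
    {"slide": [0.003, 0, 0], "roll": 0, "jaw": 1},
    {"slide": [0.003, 0, 0], "roll": 0, "jaw": 1},
    {"slide": [0.003, 0, 0], "roll": 0, "jaw": 1},
    {"slide": [0.003, 0, 0], "roll": 0, "jaw": 1},
    {"slide": [0, 0, 0], "roll": 0, "jaw": 1},
    {"slide": [0, 0, 0], "roll": 0, "jaw": 1}
  ]
}}

```text
time_s: 6.23
tcp_pos: [0.5514, -0.0792, 0.0861]
eef_rot: [180.0, -0.1, -166.2]
ft_force: [0.1, 0.5, 0.1]
grip_width: 0.002
finger_force: 0.0
```

Call:
{"method": "step_arm", "body": {
  "plan": [
    {"slide": [0.003, 0, 0], "roll": 0, "jaw": 1},
    {"slide": [0.003, 0, 0], "roll": 0, "jaw": 1},
    {"slide": [0, 0, 0], "roll": 0, "jaw": 1},
    {"slide": [0, 0, 0], "roll": 0, "jaw": 1}
  ]
}}

```text
time_s: 6.57
tcp_pos: [0.546, -0.0807, 0.0863]
eef_rot: [180.0, -0.0, -166.2]
ft_force: [0.9, 0.0, 0.6]
grip_width: 0.003
finger_force: 0.2
```

Run:
```python
from h import *
for c in ("top","scene"):
    im=optics.read_camera(c)
    for m in nets.mark_of("lever_top",c)[:2]:
        w=atheight(im,m["xy"],.083); q=(w[:2]-[.6065,-.067])@[.9711,.2385]; print(c,round(m["confidence"],2),m["xy"],round(q+.08,4))
    if c=="scene":
        cv2.imwrite("pics/c.png",cv2.cvtColor(cv2.resize(im["pixels"][130:230,210:310],None,fx=6,fy=6,interpolation=cv2.INTER_CUBIC),cv2.COLOR_RGB2BGR))
s=ctrl.read_state();print(s["tcp_pos"],s["ft_force"])
```

```text
[ 0.54605754 -0.08069194  0.08622621] [-0.67049739  0.65523926 -0.26291916]
```

View pics/c.png

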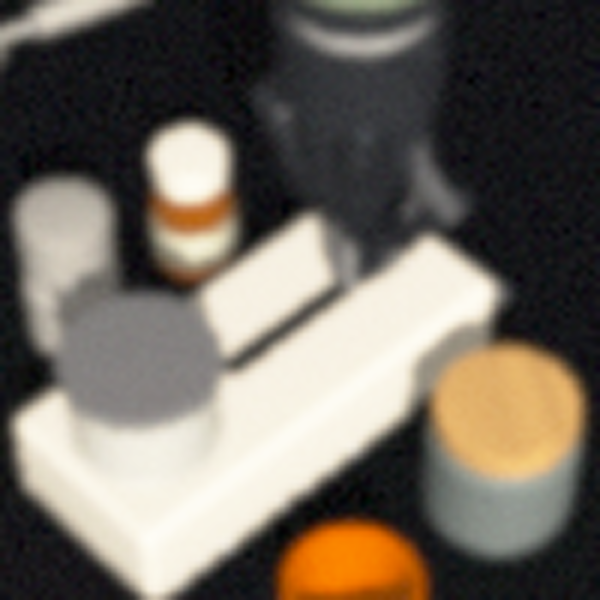

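The fingers at about (345,260) hide the lever, which must be behind them, close to home. I'll keep going until I feel the stop.

Call:
{"method": "step_arm", "body": {
  "plan": [
    {"slide": [0.002, 0, 0], "roll": 0, "jaw": 1},
    {"slide": [0, 0, 0], "roll": 0, "jaw": 1},
    {"slide": [0, 0, 0], "roll": 0, "jaw": 1}
  ]
}}

```text
time_s: 7.02
tcp_pos: [0.5459, -0.0808, 0.0864]
eef_rot: [-180.0, 0.2, -166.2]
ft_force: [5.0, 1.8, -4.4]
grip_width: -0.001
finger_force: 2.7
```

Call:
{"method": "step_arm", "body": {
  "plan": [
    {"slide": [0.002, 0, 0], "roll": 0, "jaw": 1},
    {"slide": [0, 0, 0], "roll": 0, "jaw": 1},
    {"slide": [0, 0, 0], "roll": 0, "jaw": 1}
  ]
}}

```text
time_s: 7.27
tcp_pos: [0.5457, -0.0808, 0.0865]
eef_rot: [-180.0, 0.5, -166.2]
ft_force: [10.4, 2.8, -7.8]
grip_width: -0.0
finger_force: 5.3
```

A firm 10 N with no motion means this is the home stop. I'll back off, lift over the lever and come down behind it.

Call:
{"method": "step_arm", "body": {
  "plan": [
    {"slide": [-0.007, 0, 0], "roll": 0, "jaw": 1},
    {"slide": [-0.007, 0, 0], "roll": 0, "jaw": 1},
    {"slide": [0, 0, -0.025], "roll": 0, "jaw": 1},
    {"slide": [0, 0, -0.025], "roll": 0, "jaw": 1},
    {"slide": [0, 0, 0], "roll": 0, "jaw": 1},
    {"slide": [0.021, 0, 0], "roll": 0, "jaw": 1},
    {"slide": [0.021, 0, 0], "roll": 0, "jaw": 1},
    {"slide": [0.022, 0, 0], "roll": 0, "jaw": 1},
    {"slide": [0, 0, 0], "roll": 0, "jaw": 1},
    {"slide": [0, 0, 0], "roll": 0, "jaw": 1}
  ]
}}

```text
time_s: 8.1
tcp_pos: [0.4929, -0.0936, 0.1359]
eef_rot: [180.0, -0.1, -166.2]
ft_force: [0.4, -0.2, 0.9]
grip_width: 0.006
finger_force: 0.0
```

Run:
```python
from h import *
for c in ("top","scene"):
    im=optics.read_camera(c)
    for m in nets.mark_of("lever_top",c)[:2]:
        w=atheight(im,m["xy"],.083); q=(w[:2]-[.6065,-.067])@[.9711,.2385]; print(c,round(m["confidence"],2),m["xy"],round(q+.08,4))
    if c=="scene":
        cv2.imwrite("pics/d.png",cv2.cvtColor(cv2.resize(im["pixels"][130:230,210:310],None,fx=6,fy=6,interpolation=cv2.INTER_CUBIC),cv2.COLOR_RGB2BGR))
s=ctrl.read_state();p=s["tcp_pos"];d=np.array(p[:2])-[.6065,-.067];print(p,s["ft_force"],d@[.9711,.2385],d@[-.2385,.9711])
```

```text
top 0.56 [112.1, 233.6] 0.097
scene 0.69 [377.0, 318.1] 0.1494
scene 0.59 [274.2, 168.3] 0.0016
[ 0.49481461 -0.09364731  0.13654176] [-0.47933571  0.08191761  0.71587204] -0.1148130660819299 0.0007597674919121732
```

View pics/d.png

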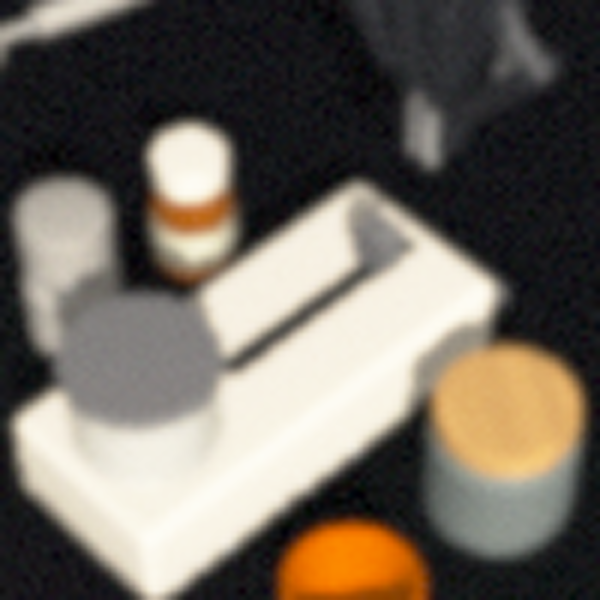

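The lever at about (380,225) is at the home end of the slot, and the network puts it at 1.6 mm. Now I'll go down behind it and feel for the back face.

Call:
{"method": "step_arm", "body": {
  "plan": [
    {"slide": [0.002, 0, 0.02], "roll": 0, "jaw": 1},
    {"slide": [0, 0, 0.02], "roll": 0, "jaw": 1},
    {"slide": [0, 0, 0.008], "roll": 0, "jaw": 1},
    {"slide": [0, 0, 0], "roll": 0, "jaw": 1},
    {"slide": [0, 0, 0], "roll": 0, "jaw": 1},
    {"slide": [-0.004, 0, 0], "roll": 0, "jaw": 1},
    {"slide": [-0.004, 0, 0], "roll": 0, "jaw": 1},
    {"slide": [-0.003, 0, 0], "roll": 0, "jaw": 1},
    {"slide": [0, 0, 0], "roll": 0, "jaw": 1},
    {"slide": [0, 0, 0], "roll": 0, "jaw": 1},
    {"slide": [0, 0, 0], "roll": 0, "jaw": 1}
  ]
}}

```text
time_s: 9.22
tcp_pos: [0.5027, -0.0914, 0.0885]
eef_rot: [-180.0, 0.0, -166.2]
ft_force: [-0.2, -0.2, -0.8]
grip_width: -0.003
finger_force: 0.0
```

Call:
{"method": "step_arm", "body": {
  "plan": [
    {"slide": [-0.002, 0, 0], "roll": 0, "jaw": 1},
    {"slide": [0, 0, 0], "roll": 0, "jaw": 1},
    {"slide": [0, 0, 0], "roll": 0, "jaw": 1}
  ]
}}

```text
time_s: 9.47
tcp_pos: [0.5045, -0.0909, 0.0883]
eef_rot: [-180.0, 0.0, -166.2]
ft_force: [-1.3, -0.1, -0.1]
grip_width: 0.001
finger_force: 0.0
```

Call:
{"method": "step_arm", "body": {
  "plan": [
    {"slide": [-0.002, 0, 0], "roll": 0, "jaw": 1},
    {"slide": [0, 0, 0], "roll": 0, "jaw": 1},
    {"slide": [0, 0, 0], "roll": 0, "jaw": 1}
  ]
}}

```text
time_s: 9.72
tcp_pos: [0.5065, -0.0904, 0.0883]
eef_rot: [-180.0, 0.0, -166.2]
ft_force: [0.6, -0.8, -0.2]
grip_width: 0.001
finger_force: 0.0
```

Call:
{"method": "step_arm", "body": {
  "plan": [
    {"slide": [-0.0015, 0, 0], "roll": 0, "jaw": 1},
    {"slide": [0, 0, 0], "roll": 0, "jaw": 1},
    {"slide": [0, 0, 0], "roll": 0, "jaw": 1}
  ]
}}

```text
time_s: 9.97
tcp_pos: [0.508, -0.0901, 0.0883]
eef_rot: [-180.0, 0.0, -166.2]
ft_force: [0.2, -0.1, 0.3]
grip_width: -0.003
finger_force: 0.0
```

Call:
{"method": "step_arm", "body": {
  "plan": [
    {"slide": [-0.0015, 0, 0], "roll": 0, "jaw": 1},
    {"slide": [0, 0, 0], "roll": 0, "jaw": 1},
    {"slide": [0, 0, 0], "roll": 0, "jaw": 1}
  ]
}}

```text
time_s: 10.22
tcp_pos: [0.5092, -0.0897, 0.0882]
eef_rot: [180.0, -0.0, -166.2]
ft_force: [-0.7, 0.7, -0.1]
grip_width: 0.0
finger_force: 0.3
```

Call:
{"method": "step_arm", "body": {
  "plan": [
    {"slide": [-0.0015, 0, 0], "roll": 0, "jaw": 1},
    {"slide": [0, 0, 0], "roll": 0, "jaw": 1},
    {"slide": [0, 0, 0], "roll": 0, "jaw": 1}
  ]
}}

```text
time_s: 10.47
tcp_pos: [0.5096, -0.0896, 0.0882]
eef_rot: [180.0, -0.2, -166.2]
ft_force: [-5.4, -0.8, 3.5]
grip_width: 0.003
finger_force: 2.6
```

Call:
{"method": "step_arm", "body": {
  "plan": [
    {"slide": [-0.0015, 0, 0], "roll": 0, "jaw": 1},
    {"slide": [0, 0, 0], "roll": 0, "jaw": 1},
    {"slide": [0, 0, 0], "roll": 0, "jaw": 1}
  ]
}}

```text
time_s: 10.72
tcp_pos: [0.5106, -0.0893, 0.0882]
eef_rot: [180.0, -0.2, -166.2]
ft_force: [-5.7, -1.5, 3.5]
grip_width: 0.004
finger_force: 2.7
```

Call:
{"method": "step_arm", "body": {
  "plan": [
    {"slide": [-0.0015, 0, 0], "roll": 0, "jaw": 1},
    {"slide": [0, 0, 0], "roll": 0, "jaw": 1},
    {"slide": [0, 0, 0], "roll": 0, "jaw": 1}
  ]
}}

```text
time_s: 10.97
tcp_pos: [0.5137, -0.0886, 0.0881]
eef_rot: [180.0, -0.0, -166.2]
ft_force: [-2.2, 0.1, -0.1]
grip_width: -0.002
finger_force: 0.9
```

Call:
{"method": "step_arm", "body": {
  "plan": [
    {"slide": [-0.0015, 0, 0], "roll": 0, "jaw": 1},
    {"slide": [0, 0, 0], "roll": 0, "jaw": 1},
    {"slide": [0, 0, 0], "roll": 0, "jaw": 1}
  ]
}}

```text
time_s: 11.22
tcp_pos: [0.5156, -0.0882, 0.0883]
eef_rot: [-180.0, 0.1, -166.2]
ft_force: [-0.8, 0.5, -0.7]
grip_width: 0.004
finger_force: 0.2
```

Call:
{"method": "step_arm", "body": {
  "plan": [
    {"slide": [-0.0015, 0, 0], "roll": 0, "jaw": 1},
    {"slide": [0, 0, 0], "roll": 0, "jaw": 1},
    {"slide": [0, 0, 0], "roll": 0, "jaw": 1}
  ]
}}

```text
time_s: 11.47
tcp_pos: [0.5173, -0.088, 0.0885]
eef_rot: [-180.0, 0.1, -166.2]
ft_force: [0.3, -0.3, -0.7]
grip_width: -0.001
finger_force: 0.0
```

Call:
{"method": "step_arm", "body": {
  "plan": [
    {"slide": [-0.0015, 0, 0], "roll": 0, "jaw": 1},
    {"slide": [0, 0, 0], "roll": 0, "jaw": 1},
    {"slide": [0, 0, 0], "roll": 0, "jaw": 1}
  ]
}}

```text
time_s: 11.72
tcp_pos: [0.5185, -0.0876, 0.0884]
eef_rot: [-180.0, 0.0, -166.2]
ft_force: [-0.0, -0.4, 0.7]
grip_width: -0.001
finger_force: 0.0
```

The first click is felt: contact came at TCP x≈0.509, a peak of about 5.7 N, then release. Now the second.

Call:
{"method": "step_arm", "body": {
  "plan": [
    {"slide": [-0.002, 0, 0], "roll": 0, "jaw": 1},
    {"slide": [-0.002, 0, 0], "roll": 0, "jaw": 1},
    {"slide": [-0.0015, 0, 0], "roll": 0, "jaw": 1},
    {"slide": [0, 0, 0], "roll": 0, "jaw": 1},
    {"slide": [0, 0, 0], "roll": 0, "jaw": 1}
  ]
}}

```text
time_s: 12.13
tcp_pos: [0.5236, -0.0862, 0.0883]
eef_rot: [-180.0, 0.0, -166.2]
ft_force: [-0.3, -0.7, 0.3]
grip_width: -0.001
finger_force: 0.0
```

Call:
{"method": "step_arm", "body": {
  "plan": [
    {"slide": [-0.0015, 0, 0], "roll": 0, "jaw": 1},
    {"slide": [0, 0, 0], "roll": 0, "jaw": 1},
    {"slide": [0, 0, 0], "roll": 0, "jaw": 1}
  ]
}}

```text
time_s: 12.38
tcp_pos: [0.5247, -0.0858, 0.0882]
eef_rot: [180.0, -0.0, -166.2]
ft_force: [-0.9, 0.5, 0.7]
grip_width: 0.004
finger_force: 0.2
```

Call:
{"method": "step_arm", "body": {
  "plan": [
    {"slide": [-0.0015, 0, 0], "roll": 0, "jaw": 1},
    {"slide": [0, 0, 0], "roll": 0, "jaw": 1},
    {"slide": [0, 0, 0], "roll": 0, "jaw": 1}
  ]
}}

```text
time_s: 12.63
tcp_pos: [0.5251, -0.0857, 0.0882]
eef_rot: [180.0, -0.2, -166.2]
ft_force: [-3.5, -2.2, 3.9]
grip_width: -0.002
finger_force: 2.6
```

Call:
{"method": "step_arm", "body": {
  "plan": [
    {"slide": [-0.0015, 0, 0], "roll": 0, "jaw": 1},
    {"slide": [0, 0, 0], "roll": 0, "jaw": 1},
    {"slide": [0, 0, 0], "roll": 0, "jaw": 1}
  ]
}}

```text
time_s: 12.88
tcp_pos: [0.5254, -0.0856, 0.0882]
eef_rot: [180.0, -0.3, -166.2]
ft_force: [-8.2, -3.2, 6.8]
grip_width: 0.003
finger_force: 4.3
```

Call:
{"method": "step_arm", "body": {
  "plan": [
    {"slide": [-0.0015, 0, 0], "roll": 0, "jaw": 1},
    {"slide": [0, 0, 0], "roll": 0, "jaw": 1},
    {"slide": [0, 0, 0], "roll": 0, "jaw": 1}
  ]
}}

```text
time_s: 13.13
tcp_pos: [0.529, -0.0848, 0.0881]
eef_rot: [180.0, -0.0, -166.2]
ft_force: [-1.8, -0.7, 0.0]
grip_width: 0.0
finger_force: 1.0
```

Call:
{"method": "step_arm", "body": {
  "plan": [
    {"slide": [-0.0015, 0, 0], "roll": 0, "jaw": 1},
    {"slide": [0, 0, 0], "roll": 0, "jaw": 1},
    {"slide": [0, 0, 0], "roll": 0, "jaw": 1}
  ]
}}

```text
time_s: 13.38
tcp_pos: [0.5312, -0.0843, 0.0882]
eef_rot: [-180.0, 0.0, -166.2]
ft_force: [-0.3, 0.3, -0.4]
grip_width: -0.001
finger_force: 0.3
```

Call:
{"method": "step_arm", "body": {
  "plan": [
    {"slide": [-0.0015, 0, 0], "roll": 0, "jaw": 1},
    {"slide": [0, 0, 0], "roll": 0, "jaw": 1},
    {"slide": [0, 0, 0], "roll": 0, "jaw": 1}
  ]
}}

```text
time_s: 13.63
tcp_pos: [0.5328, -0.0841, 0.0885]
eef_rot: [-180.0, 0.1, -166.2]
ft_force: [0.8, -0.5, 0.2]
grip_width: -0.002
finger_force: 0.0
```

The second click is felt, with contact at 0.5247, exactly one pitch on. For the third I expect contact at about 0.5403 and release by about 0.549. I must stay below about 0.555.

Call:
{"method": "step_arm", "body": {
  "plan": [
    {"slide": [-0.002, 0, 0], "roll": 0, "jaw": 1},
    {"slide": [-0.002, 0, 0], "roll": 0, "jaw": 1},
    {"slide": [-0.0015, 0, 0], "roll": 0, "jaw": 1},
    {"slide": [0, 0, 0], "roll": 0, "jaw": 1},
    {"slide": [0, 0, 0], "roll": 0, "jaw": 1}
  ]
}}

```text
time_s: 14.05
tcp_pos: [0.5378, -0.0828, 0.0884]
eef_rot: [-180.0, 0.0, -166.2]
ft_force: [-0.4, -0.0, -0.2]
grip_width: -0.0
finger_force: 0.0
```

Call:
{"method": "step_arm", "body": {
  "plan": [
    {"slide": [-0.0015, 0, 0], "roll": 0, "jaw": 1},
    {"slide": [0, 0, 0], "roll": 0, "jaw": 1},
    {"slide": [0, 0, 0], "roll": 0, "jaw": 1}
  ]
}}

```text
time_s: 14.3
tcp_pos: [0.539, -0.0824, 0.0883]
eef_rot: [-180.0, 0.0, -166.2]
ft_force: [0.5, -0.2, 0.4]
grip_width: -0.001
finger_force: 0.0
```

Call:
{"method": "step_arm", "body": {
  "plan": [
    {"slide": [-0.0015, 0, 0], "roll": 0, "jaw": 1},
    {"slide": [0, 0, 0], "roll": 0, "jaw": 1},
    {"slide": [0, 0, 0], "roll": 0, "jaw": 1}
  ]
}}

```text
time_s: 14.55
tcp_pos: [0.5403, -0.0821, 0.0882]
eef_rot: [180.0, -0.0, -166.2]
ft_force: [-0.6, -0.2, 0.0]
grip_width: 0.001
finger_force: 0.3
```

Call:
{"method": "step_arm", "body": {
  "plan": [
    {"slide": [-0.0015, 0, 0], "roll": 0, "jaw": 1},
    {"slide": [0, 0, 0], "roll": 0, "jaw": 1},
    {"slide": [0, 0, 0], "roll": 0, "jaw": 1}
  ]
}}

```text
time_s: 14.8
tcp_pos: [0.5406, -0.0819, 0.0882]
eef_rot: [180.0, -0.2, -166.2]
ft_force: [-6.1, -2.0, 4.7]
grip_width: -0.002
finger_force: 2.6
```

Call:
{"method": "step_arm", "body": {
  "plan": [
    {"slide": [-0.0015, 0, 0], "roll": 0, "jaw": 1},
    {"slide": [0, 0, 0], "roll": 0, "jaw": 1},
    {"slide": [0, 0, 0], "roll": 0, "jaw": 1}
  ]
}}

```text
time_s: 15.05
tcp_pos: [0.541, -0.0818, 0.0882]
eef_rot: [180.0, -0.3, -166.2]
ft_force: [-8.6, -2.4, 6.7]
grip_width: 0.003
finger_force: 4.3
```

Call:
{"method": "step_arm", "body": {
  "plan": [
    {"slide": [-0.001, 0, 0], "roll": 0, "jaw": 1},
    {"slide": [0, 0, 0], "roll": 0, "jaw": 1},
    {"slide": [0, 0, 0], "roll": 0, "jaw": 1}
  ]
}}

```text
time_s: 15.3
tcp_pos: [0.544, -0.0811, 0.0881]
eef_rot: [180.0, -0.0, -166.2]
ft_force: [-2.3, -0.5, 1.1]
grip_width: -0.002
finger_force: 1.2
```

Call:
{"method": "step_arm", "body": {
  "plan": [
    {"slide": [-0.001, 0, 0], "roll": 0, "jaw": 1},
    {"slide": [0, 0, 0], "roll": 0, "jaw": 1},
    {"slide": [0, 0, 0], "roll": 0, "jaw": 1}
  ]
}}

```text
time_s: 15.55
tcp_pos: [0.5456, -0.0807, 0.0881]
eef_rot: [180.0, 0.0, -166.2]
ft_force: [-1.3, 0.4, -0.8]
grip_width: 0.001
finger_force: 0.4
```

Call:
{"method": "step_arm", "body": {
  "plan": [
    {"slide": [-0.001, 0, 0], "roll": 0, "jaw": 1},
    {"slide": [0, 0, 0], "roll": 0, "jaw": 1},
    {"slide": [0, 0, 0], "roll": 0, "jaw": 1}
  ]
}}

```text
time_s: 15.8
tcp_pos: [0.5466, -0.0806, 0.0883]
eef_rot: [-180.0, 0.0, -166.2]
ft_force: [-0.5, 0.7, -0.4]
grip_width: 0.001
finger_force: 0.2
```

Call:
{"method": "step_arm", "body": {
  "plan": [
    {"slide": [-0.001, 0, 0], "roll": 0, "jaw": 1},
    {"slide": [0, 0, 0], "roll": 0, "jaw": 1},
    {"slide": [0, 0, 0], "roll": 0, "jaw": 1}
  ]
}}

```text
time_s: 16.05
tcp_pos: [0.5476, -0.0804, 0.0884]
eef_rot: [-180.0, 0.1, -166.2]
ft_force: [0.3, 0.7, -0.1]
grip_width: 0.002
finger_force: 0.1
```

Call:
{"method": "step_arm", "body": {
  "plan": [
    {"slide": [-0.0015, 0, 0], "roll": 0, "jaw": 1},
    {"slide": [0, 0, 0], "roll": 0, "jaw": 1},
    {"slide": [0, 0, 0], "roll": 0, "jaw": 1}
  ]
}}

```text
time_s: 16.3
tcp_pos: [0.5492, -0.0801, 0.0885]
eef_rot: [-180.0, 0.1, -166.2]
ft_force: [-0.1, 0.4, 0.6]
grip_width: -0.001
finger_force: 0.0
```

Call:
{"method": "step_arm", "body": {
  "plan": [
    {"slide": [-0.0015, 0, 0], "roll": 0, "jaw": 1},
    {"slide": [0, 0, 0], "roll": 0, "jaw": 1},
    {"slide": [0, 0, 0], "roll": 0, "jaw": 1}
  ]
}}

```text
time_s: 16.55
tcp_pos: [0.5503, -0.0797, 0.0883]
eef_rot: [-180.0, 0.0, -166.2]
ft_force: [-0.1, -0.1, 1.0]
grip_width: 0.0
finger_force: 0.0
```

Call:
{"method": "step_arm", "body": {
  "plan": [
    {"slide": [0.008, 0, 0], "roll": 0, "jaw": 1},
    {"slide": [0.008, 0, 0], "roll": 0, "jaw": 1},
    {"slide": [0.008, 0, 0], "roll": 0, "jaw": 1},
    {"slide": [0, 0, -0.03], "roll": 0, "jaw": 1},
    {"slide": [0, 0, -0.03], "roll": 0, "jaw": 1},
    {"slide": [0.02, 0, -0.03], "roll": 0, "jaw": 1},
    {"slide": [0.04, 0, 0], "roll": 0, "jaw": 1},
    {"slide": [0.04, 0, 0], "roll": 0, "jaw": 1},
    {"slide": [0, 0, 0], "roll": 0, "jaw": 1},
    {"slide": [0, 0, 0], "roll": 0, "jaw": 1}
  ]
}}

```text
time_s: 17.38
tcp_pos: [0.4265, -0.109, 0.1774]
eef_rot: [179.9, -0.1, -166.3]
ft_force: [-0.8, -0.2, 1.3]
grip_width: -0.003
finger_force: 0.0
```

Run:
```python
from h import *
for c in ("top","scene"):
    im=optics.read_camera(c)
    for m in nets.mark_of("lever_top",c)[:2]:
        w=atheight(im,m["xy"],.083); q=(w[:2]-[.6065,-.067])@[.9711,.2385]; print(c,round(m["confidence"],2),m["xy"],round(q+.08,4))
    P,u,v=world(im); d=P[:,:2]-[.6065,-.067]; L=np.c_[d@[.9711,.2385],d@[-.2385,.9711],P[:,2]]
    f=(abs(L[:,1])<.015)&(L[:,0]>-.11)&(L[:,0]<.025)&(L[:,2]>.073)&(L[:,2]<.09)
    print("tab",f.sum(),np.percentile(L[f,0],[5,50,95])+.08 if f.any() else "")
    if c=="scene":
        cv2.imwrite("pics/e.png",cv2.cvtColor(cv2.resize(im["pixels"][130:230,210:310],None,fx=6,fy=6,interpolation=cv2.INTER_CUBIC),cv2.COLOR_RGB2BGR))
print(ctrl.read_state()["tcp_pos"])
```

```text
top 0.6 [285.4, 196.4] 0.0691
top 0.41 [289.8, 209.7] 0.0334
tab 56 [0.03539588 0.04248704 0.05052473]
scene 0.48 [262.4, 173.2] 0.0399
tab 42 [0.03777629 0.04639382 0.05109616]
[ 0.43078052 -0.1096105   0.17879945]
```

View pics/e.png

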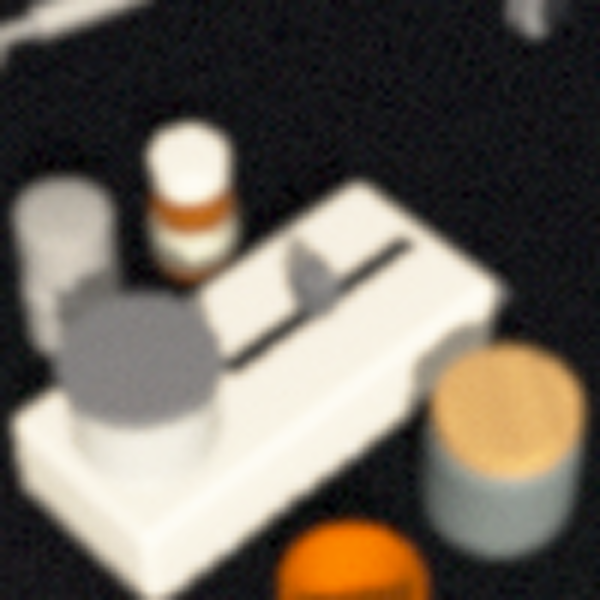

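The tab now stands at about (315,278) on the slot. The depth data gives roughly 43–46 mm and the marks are unsure, so I'll check against the home picture by projecting candidate positions.

Run:
```python
from h import *
im=optics.read_camera("scene")
def proj(l):
    w=np.array([.6065+l[0]*.9711-l[1]*.2385,-.067+l[0]*.2385+l[1]*.9711,l[2]])
    c=im["R"]@w+im["t"]; return np.array([im["fx"]*c[0]/c[2]+im["cx"],im["fy"]*c[1]/c[2]+im["cy"]])
g=lambda a: cv2.cvtColor(a,cv2.COLOR_BGR2GRAY)
d,e=cv2.imread("pics/d.png"),cv2.imread("pics/e.png")
crop=lambda l:(proj(l)-[210,130]+.5)*6-.5
def cen(a,q):   # grey tab pixels around the expected place
    m=g(a); x,y=crop((q-.08,0,.069)); yy,xx=np.mgrid[:600,:600]
    s=(m>85)&(m<165)&(abs(xx-x)<45)&(abs(yy-y)<45); return xx[s].mean(),yy[s].mean(),s.sum()
h=cen(d,0)
print("home",h,"proj",crop((-.08,0,.069)))
for q in (.032,.040,.048,.064):
    print(q,"proj shift",crop((q-.08,0,.069))-crop((-.08,0,.069)),"seen",np.array(cen(e,q)[:2])-h[:2],cen(e,q)[2])
```

```text
home (np.float64(375.09565962307255), np.float64(241.3392347230154), np.int64(3502)) proj [379.17688344 242.62609897]
0.032 proj shift [-46.83198455  33.16726575] seen [-53.18786026  42.50013901] 3449
0.04 proj shift [-58.73748681  41.59895963] seen [-58.62276893  46.42939386] 3449
0.048 proj shift [-70.72359619  50.08774094] seen [-63.90597918  50.08820591] 3411
0.064 proj shift [-94.94093319  67.23890077] seen [-76.20939202  63.04632866] 2840
```

The shifts fit the third click best. I'll confirm by feel with a very light touch on the back face, where contact should come at TCP x≈0.556.

Call:
{"method": "step_arm", "body": {
  "plan": [
    {"slide": [-0.04, 0, 0], "roll": 0, "jaw": 1},
    {"slide": [-0.04, 0, 0], "roll": 0, "jaw": 1},
    {"slide": [-0.02, 0, 0.03], "roll": 0, "jaw": 1},
    {"slide": [0, 0, 0.03], "roll": 0, "jaw": 1},
    {"slide": [0, 0, 0.03], "roll": 0, "jaw": 1},
    {"slide": [0, 0, 0], "roll": 0, "jaw": 1},
    {"slide": [-0.007, 0, 0], "roll": 0, "jaw": 1},
    {"slide": [-0.007, 0, 0], "roll": 0, "jaw": 1},
    {"slide": [-0.006, 0, 0], "roll": 0, "jaw": 1},
    {"slide": [0, 0, 0], "roll": 0, "jaw": 1},
    {"slide": [0, 0, 0], "roll": 0, "jaw": 1}
  ]
}}

```text
time_s: 18.55
tcp_pos: [0.5482, -0.081, 0.0904]
eef_rot: [-179.9, 0.2, -166.2]
ft_force: [-0.7, -0.3, 0.4]
grip_width: 0.001
finger_force: 0.0
```

Call:
{"method": "step_arm", "body": {
  "plan": [
    {"slide": [-0.002, 0, 0], "roll": 0, "jaw": 1},
    {"slide": [0, 0, 0], "roll": 0, "jaw": 1},
    {"slide": [0, 0, 0], "roll": 0, "jaw": 1}
  ]
}}

```text
time_s: 18.8
tcp_pos: [0.5482, -0.0802, 0.0887]
eef_rot: [-180.0, 0.0, -166.2]
ft_force: [0.1, -0.2, -0.5]
grip_width: 0.003
finger_force: 0.0
```

Call:
{"method": "step_arm", "body": {
  "plan": [
    {"slide": [-0.002, 0, 0], "roll": 0, "jaw": 1},
    {"slide": [-0.002, 0, 0], "roll": 0, "jaw": 1},
    {"slide": [0, 0, 0], "roll": 0, "jaw": 1},
    {"slide": [0, 0, 0], "roll": 0, "jaw": 1}
  ]
}}

```text
time_s: 19.13
tcp_pos: [0.5522, -0.0792, 0.0883]
eef_rot: [180.0, -0.0, -166.2]
ft_force: [-0.5, 1.1, -0.3]
grip_width: 0.0
finger_force: 0.0
```

Call:
{"method": "step_arm", "body": {
  "plan": [
    {"slide": [-0.0015, 0, 0], "roll": 0, "jaw": 1},
    {"slide": [0, 0, 0], "roll": 0, "jaw": 1},
    {"slide": [0, 0, 0], "roll": 0, "jaw": 1}
  ]
}}

```text
time_s: 19.38
tcp_pos: [0.5536, -0.0788, 0.0882]
eef_rot: [180.0, -0.0, -166.2]
ft_force: [-0.6, 0.4, 0.0]
grip_width: 0.001
finger_force: 0.0
```

Call:
{"method": "step_arm", "body": {
  "plan": [
    {"slide": [-0.001, 0, 0], "roll": 0, "jaw": 1},
    {"slide": [0, 0, 0], "roll": 0, "jaw": 1},
    {"slide": [0, 0, 0], "roll": 0, "jaw": 1}
  ]
}}

```text
time_s: 19.63
tcp_pos: [0.5546, -0.0786, 0.0883]
eef_rot: [-180.0, 0.0, -166.2]
ft_force: [-0.9, 0.2, -0.4]
grip_width: -0.0
finger_force: 0.0
```

Call:
{"method": "step_arm", "body": {
  "plan": [
    {"slide": [-0.001, 0, 0], "roll": 0, "jaw": 1},
    {"slide": [0, 0, 0], "roll": 0, "jaw": 1},
    {"slide": [0, 0, 0], "roll": 0, "jaw": 1}
  ]
}}

```text
time_s: 19.88
tcp_pos: [0.5555, -0.0784, 0.0883]
eef_rot: [-180.0, 0.0, -166.2]
ft_force: [-0.4, -0.1, -0.2]
grip_width: -0.002
finger_force: 0.0
```

Call:
{"method": "step_arm", "body": {
  "plan": [
    {"slide": [-0.0005, 0, 0], "roll": 0, "jaw": 1},
    {"slide": [0, 0, 0], "roll": 0, "jaw": 1},
    {"slide": [0, 0, 0], "roll": 0, "jaw": 1}
  ]
}}

```text
time_s: 20.13
tcp_pos: [0.5558, -0.0783, 0.0883]
eef_rot: [180.0, -0.0, -166.2]
ft_force: [-0.8, -0.4, 0.0]
grip_width: 0.001
finger_force: 0.4
```

Contact came at 0.5558, exactly three pitches from home (0.5092 + 0.0466). I'll retreat and hand in.

Call:
{"method": "step_arm", "body": {
  "plan": [
    {"slide": [0.008, 0, 0], "roll": 0, "jaw": 1},
    {"slide": [0.01, 0, 0], "roll": 0, "jaw": 1},
    {"slide": [0.01, 0, 0], "roll": 0, "jaw": 1},
    {"slide": [0, 0, -0.03], "roll": 0, "jaw": 1},
    {"slide": [0, 0, -0.03], "roll": 0, "jaw": 1},
    {"slide": [0, 0, -0.03], "roll": 0, "jaw": 1},
    {"slide": [0, 0, 0], "roll": 0, "jaw": 1},
    {"slide": [0, 0, 0], "roll": 0, "jaw": 1},
    {"slide": [0, 0, 0], "roll": 0, "jaw": 1}
  ]
}}

```text
time_s: 20.88
tcp_pos: [0.5276, -0.0849, 0.1778]
eef_rot: [180.0, -0.0, -166.2]
ft_force: [-0.3, 0.2, -0.9]
grip_width: 0.003
finger_force: 0.0
```

```bash
python3 -c "
from cell import ctrl
s=ctrl.read_state();print(s['tcp_pos'],s['ft_force']);print(ctrl.hand_in())"
```

```text
[ 0.52764141 -0.0849373   0.17782712] [-0.32508359  0.19499974 -0.85019685]
the job is handed in; nothing more can be done
None
```

I pushed the lever to its home stop and then three clicks towards the hopper; a light touch afterwards found it in the third notch, and I handed the job in at about 21 s with the arm clear (no verdict was returned).

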